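# Click the day-dot wheel on to red

## Task

Today's food gets the red day dot: click the wheel of the day marker on, clockwise seen from above as the arrow on its base shows, by gently flicking its lobed edge with a fingertip until the red dot sits at the white pointer, settled in its click. Do not go past red, and leave the tomato, garlic, fork and mug around it where they are. Finish with the hand clear of the marker.

Things in the scene. Friction and masses are not known exactly. Their poses are not given: they have to be found in the camera images.
- marker: black day marker fixed to the worktop, under a flat grey wheel. Origin on the worktop under the wheel's axis, z up, x from the axis to the white pointer at the back. Base plate 172x150 mm, top 14 mm up, x -94 (front, white arrow to +y) to +78 mm. A hood 74 mm high (x 46 to 77, y +-39 mm) covers the lobes at the back; elsewhere the wheel's edge is open from above.
- wheel_axis (a point): wheel's centre, on its upright axis, half-way up its edge, 51 mm above the worktop; axes as marker. Wheel: disc 42 mm in radius, 14 mm thick (44 to 58 mm above the worktop, pin in the middle to 63 mm), with six lobes on its edge: upright cylinders 13 mm in diameter, centres 54 mm from the axis, on 9 mm wide necks. Beyond 38 mm from the axis it is free below, down to the base plate.
- front_lobe (a point): fixed point of the marker, 54 mm from the axis on its -x side, 51 mm above the worktop: the centre of the frontmost lobe whenever the wheel is settled in a click. The six lobes then stand at 0, 60, 120, 180, 240 and 300 degrees from the marker's x axis, with 41 mm clear between neighbours.
- day_wheel (a joint): wheel angle, rad, clockwise from above (front lobes go to the marker's +y). At the pointer: 0 white, 1.047 yellow, 2.094 green, 3.142 blue, 4.189 red, 5.236 black. Starts at white, yellow or green (rarely balanced half-way to the next). A sprung catch takes up to about 5 N at a lobe; past half-way the wheel jumps to the next click, let go sooner it falls back. Stops before white, after black.
- red_dot (a point): centre of the red dot, 17 mm in diameter, on the wheel's top, 29 mm from the axis, 59 mm above the worktop, in line with one lobe; the other dots are in line with the other lobes (counter-clockwise from above after red: black, white, yellow, green, blue)
- pointer (a point): just below the tip of the white pointer on the front edge of the hood, 38 mm from the wheel's axis on the marker's +x side, 60 mm above the worktop
- tomato_3: red tomato, 60 mm across, 66 mm high, standing loose beside the marker, to be left alone; origin at the centre of its underside
- garlic_1: white-pink garlic bulb, 56 mm, standing loose beside the marker, to be left alone; origin at the centre of its underside
- garlic_2: white-pink garlic bulb, 55 mm, standing loose beside the marker, to be left alone; origin at the centre of its underside
- fork_1: steel fork lying flat, 206 mm long, 13 mm high, standing loose beside the marker, to be left alone; origin at the centre of its underside
- mug_2: white mug with a handle, 82x112x94 mm, standing loose beside the marker, to be left alone; origin at the centre of its underside

How it is judged:
By the outcome, as a careful person would: the job done as asked, in the order asked, and still so for the second after the job is handed in, with the robot touching nothing.
It also fails if it takes over 54 s, if anything falls off the work surface, if the arm or the gripper's body presses on something with over 40 N, if the wrist force passes 120 N, or if a joint passes its speed limit or range.

## Robot

A 6-joint arm with a two-finger parallel gripper is mounted at the origin on a cart in front of the work surface, level with it; the furniture and walls round the work are solid. World frame = base frame: x ahead of the robot, y to its left, z up, the work surface at z = 0. Lengths are in m, angles in rad, forces in N, time in s.
With the tool pointing down it reaches from about 0.15 to 0.775 m from the base axis. Payload 6.1 kg.
Tool frame: the origin (TCP) lies between the finger pads; the fingertips stand ahead of it and the grasp point (between the pads) is the TCP (tip_reach is the z of the fingertips in the tool frame, in m); z points along the fingers, y is the line along which they close (so a half turn about z gives the same grasp; the last joint's range is limited). The gripper opens to 85 mm and grips with 20 to 120 N. Pads are 22 mm wide; open, the fingers measure 114 mm over their backs; the gripper's body (76 mm by 85 mm) begins 54 mm behind the grasp point. The pads swing forward as they close: fully open they stand 13 mm farther back than shut.
Start: joints at [1.115, 0.126, -0.04, 1.405, 0, 1.571], TCP at [0.231, 0.471, 0.23] pointing down, gripper open.
Joint ranges: [-2.72, 2.72], [-0.95, 1.95], [-1.27, 1.35], [-1.78, 2.02], [-1.46, 1.47], [-3.14, 3.14]. Speed limits (rad/s): [2.39, 2.39, 3.01, 3.14, 3.14, 3.14].

## Interface

Orientations are given as [roll, pitch, yaw] about the fixed x, y, z axes, in that order (R = Rz(yaw) Ry(pitch) Rx(roll)).
In Python, from plant import goto, line_to, movej, grip, pause, solve_ik, read_state, capture, IKError, sign_off, look_for, landmark_of, tip_reach gives the robot as it stands. Calls block until the motion is done:
- goto(position, orientation): joint-space move of the TCP to a pose.
- line_to(position, feed=0.15, attitude=None, threshold=None): straight line of the TCP; attitude=None keeps the orientation; feed is the mean speed in m/s. With threshold (N) it stops when the force on the tool has changed by that much, and returns True; else False.
- movej(angles): joint-space move.
- grip(opening, effort=None): opening from 0.0 (shut) to 1.0 (fully open); effort is the grip in N (None keeps the last); returns when the fingers have stopped.
- pause(seconds).
- solve_ik(position, orientation): joint angles nearest the present ones, or None.
- read_state(): the state.
- capture(name): name is "scene" or "top" or "wrist"; returns a dict with "image" (480x640x3 uint8, red, green, blue), "fx", "fy", "cx", "cy" (pixels), "rvec" (rotation vector, rad) and "tvec" (3), from world to camera coordinates, as OpenCV has them; the wrist camera has in their place "mount" (4x4, takes a point from camera to tool coordinates, whose origin is the TCP and whose axes are the flange's). Camera axes: x right, y down, z forward; pixel columns grow to the right and rows downward; lengths in m; the calibration is good to about 2 mm. A picture is of the moment at which its call begins: read the wrist's pose just before it. There is no depth.
A pose or a line that the arm cannot do raises IKError and nothing moves.
- sign_off(): hands the job in; it is judged then, once.
Trained networks look in a picture, given as the dict that the camera call returned (one of the last four; its "shot" number tells which), for a name from the list of things; names that differ only in an ending like _2 or _b are one class to them, and where a whole thing is asked for, a point or a joint stands for the part that bears it (a point fixed in the world has none). Each returns a list of dicts, best first, with "p" (0 to 1); they miss things now and then, are a little off and sometimes report something else, mostly with a low value. They report only what shows in the picture. A call takes as long as a camera call.
- look_for(picture, name): "centre" ([x, y, z] in m, in world coordinates, good to about 4 mm: the middle of the surface that is visible of it).
- landmark_of(picture, name): "centre" ([x, y, z] in m, in world coordinates, good to about 4 mm: a listed point, or the origin of a listed thing).
The state is a dict: "time_s": time; "q": joint angles; "dq": joint speeds; "joint_torque": joint torques, N m; "ee_pos": TCP position; "tool_rot": TCP orientation; "ft_force": force on the tool from outside, world axes, zero at the start; "moment": the same for the moment, N m; "finger_gap": opening from 0.0 (shut) to 1.0 (fully open); "grip_force": force on a finger pad.
Only numpy, scipy, OpenCV 4.12 (cv2) and the standard library are available. Lean on these libraries where they do the work, as an engineer would, in place of code of your own. Each camera call takes 0.05 s, during which the arm holds its last target. There are 200 camera calls.

## Working session

There is one attempt and no reset: what is moved stays moved. The work goes in short steps, each a Python script; the robot and the scene stay as the last script left them, time stands still between calls to the robot, and variables do not carry over. Pictures are saved under pics/ and viewed, at most 10 in all, crops included, and the job is handed in when it is done.

```bash
mkdir -p pics; ls; python3 - <<'E'
from plant import *
import cv2,numpy as np
print(tip_reach if not callable(tip_reach) else tip_reach(), read_state()['time_s'], read_state()['tool_rot'])
for n in ("scene","top"):
    p=capture(n); cv2.imwrite(f"pics/{n}0.png",p["image"][:,:,::-1])
    for t in ("marker","wheel_axis","front_lobe","red_dot","pointer","tomato_3","garlic_1","fork_1","mug_2"):
        print(n,t,[(np.round(d["centre"],3).tolist(),round(d["p"],2)) for d in landmark_of(p,t)[:3]])
print(read_state()['time_s'])
E
```

```text
pics
0.019 0.0 [-3.14002699e+00  5.32687137e-06  2.68577519e+00]
scene marker [([0.55, -0.024, 0.003], 0.91), ([0.525, -0.019, 0.06], 0.21)]
scene wheel_axis [([0.553, -0.028, 0.048], 0.57)]
scene front_lobe [([0.496, -0.007, 0.053], 0.73)]
scene red_dot [([0.503, 0.357, 0.002], 0.71), ([0.525, -0.02, 0.057], 0.69)]
scene pointer [([0.586, -0.042, 0.058], 0.83)]
scene tomato_3 [([0.506, 0.358, -0.0], 0.81)]
scene garlic_1 [([0.623, 0.333, -0.002], 0.97), ([0.525, 0.51, -0.0], 0.65)]
scene fork_1 [([0.559, 0.447, -0.001], 0.91)]
scene mug_2 []
top marker [([0.545, -0.027, -0.0], 0.72)]
top wheel_axis [([0.548, -0.026, 0.054], 0.71), ([0.56, 0.443, -0.001], 0.45)]
top front_lobe [([0.497, -0.007, 0.05], 0.84), ([0.56, 0.447, -0.002], 0.35)]
top red_dot [([0.519, -0.017, 0.06], 0.7), ([0.653, -0.2, 0.002], 0.41)]
top pointer [([0.583, -0.043, 0.062], 0.91), ([0.526, 0.508, 0.001], 0.67)]
top tomato_3 [([0.508, 0.359, -0.003], 0.96)]
top garlic_1 [([0.526, 0.507, 0.004], 0.75), ([0.626, 0.333, 0.001], 0.69)]
top fork_1 [([0.56, 0.444, 0.001], 0.93)]
top mug_2 [([0.653, -0.199, 0.001], 0.91)]
1.0
```

View pics/top0.png

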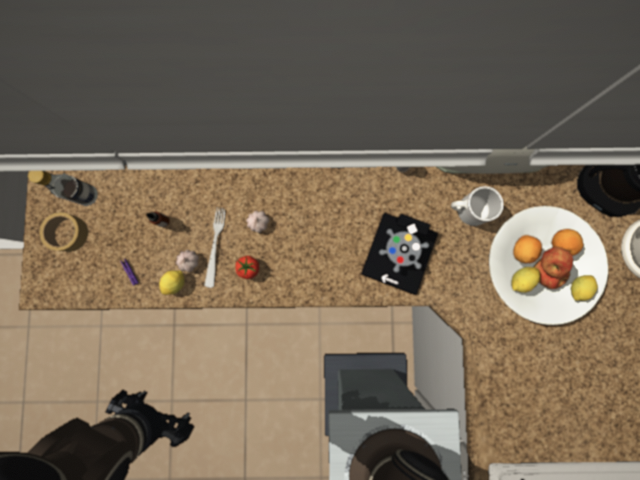

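View pics/scene0.png

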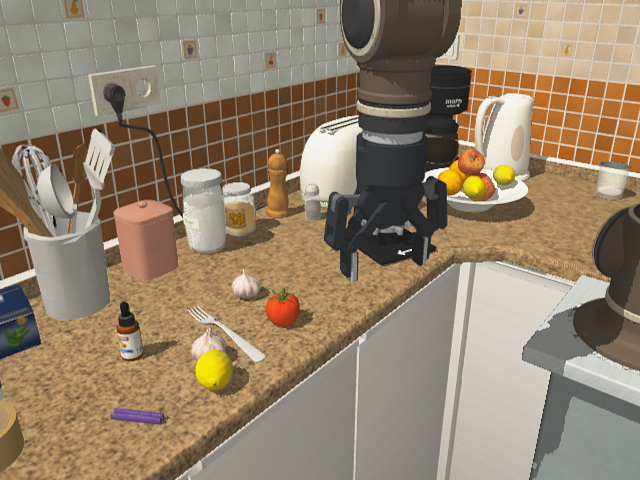

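The top view shows the marker at about pixel (404,248), with the arrow at (390,280) and the pointer at about (412,228). The mug is at (485,205), and the tomato, garlic and fork are far to the left. The scene view shows the arm hiding most of the marker. Next I'll look from close above with the wrist camera.

```bash
cat > h.py <<'E'
from plant import *
import numpy as np, cv2
from scipy.spatial.transform import Rotation as Ro
def look(tag,names=("wheel_axis","front_lobe","red_dot","pointer")):
    s=read_state(); p=capture("wrist"); cv2.imwrite(f"pics/{tag}.png",p["image"][:,:,::-1])
    for t in names: print(t,[(np.round(d["centre"],4).tolist(),round(d["p"],2)) for d in landmark_of(p,t)[:2]])
    return s,p
E
python3 - <<'E'
from h import *
grip(0.0)
p=capture("wrist"); M=p["mount"]; print(np.round(M,3))
ax=np.array([.549,-.026,.055]); best=None
for yaw in np.radians([-22,68,158,-112]):
    R=Ro.from_euler("xyz",[np.pi,0,yaw]).as_matrix()
    o=R@M[:3,3]; d=R@M[:3,2]; z=.24
    s=(ax[2]-z-o[2])/d[2]; pos=np.array([*(ax-o-d*s)[:2],z])
    q=solve_ik(pos,[np.pi,0,yaw]); print(np.degrees(yaw),pos.round(3),None if q is None else np.round(q,2))
    if q is not None and (best is None or np.linalg.norm(pos[:2])<np.linalg.norm(best[0][:2])): best=(pos,yaw)
print(best)
goto(best[0],[np.pi,0,best[1]])
look("w1"); print(read_state()["time_s"],read_state()["finger_gap"])
E
```

```text
[[-0.001 -0.945 -0.328  0.085]
 [ 1.    -0.002  0.001  0.001]
 [-0.001 -0.328  0.945 -0.144]
 [ 0.     0.     0.     1.   ]]
-22.0 [ 0.577 -0.036  0.24 ] [-0.06  0.23  0.11  1.45  0.   -2.82]
68.0 [0.559 0.002 0.24 ] [0.   0.19 0.06 1.44 0.   1.96]
158.0 [ 0.521 -0.016  0.24 ] [-0.03  0.12 -0.02  1.43  0.    0.35]
-112.0 [ 0.539 -0.054  0.24 ] [-0.1   0.16  0.02  1.43  0.   -1.29]
(array([ 0.52142216, -0.01591014,  0.24      ]), np.float64(2.7576202181510405))
wheel_axis [([0.5475, -0.0262, 0.0524], 0.82)]
front_lobe [([0.4989, -0.0083, 0.0515], 0.75)]
red_dot [([0.5199, -0.0172, 0.0611], 0.76), ([0.4993, -0.0062, 0.052], 0.62)]
pointer [([0.5808, -0.0392, 0.0597], 0.91)]
4.1083 -0.0022463808052162393
```

View pics/w1.png

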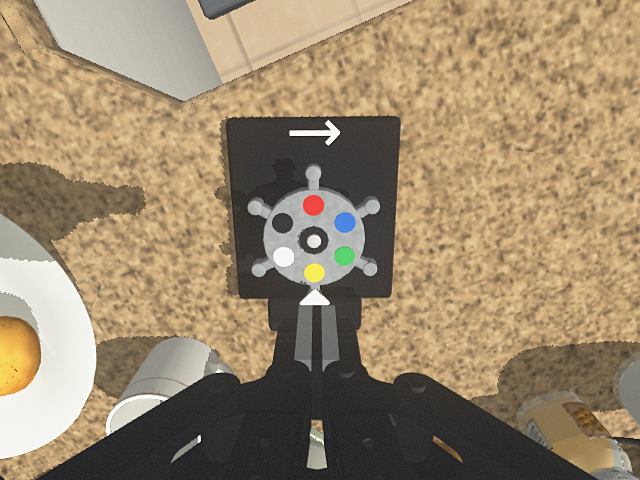

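The wrist view shows yellow at the pointer (314,272), red at the front (313,205) and marker yaw of about -22°, so three clicks are needed. I'll do one: enter mid-gap at 210°, sweep an arc to about 153°, lift and look.

```bash
cat >> h.py <<'E'
C=np.array([.5478,-.0263]); Y=-22.
def pose(phi,z,r=.060):
    a=np.radians(Y+phi); yaw=np.radians((Y+phi+90+180)%360-180)
    return [*(C+r*np.array([np.cos(a),np.sin(a)])),z],[np.pi,0,yaw]
def click():
    p,o=pose(210,.125); line_to(p,.2,o) if np.linalg.norm(np.array(read_state()["ee_pos"])-p)<.12 else goto(p,o)
    p,o=pose(210,.055)
    if line_to(p,.08,o,threshold=5): print("hit on way down",read_state()["ee_pos"]); line_to(pose(210,.125)[0]); return False
    f0=np.array(read_state()["ft_force"])
    for phi in (203,196,189,182,175,168,161,153):
        p,o=pose(phi,.055); hit=line_to(p,.05,o,threshold=20)
        print(phi,np.round(np.array(read_state()["ft_force"])-f0,1),hit)
        if hit: break
    pause(.3); p=list(read_state()["ee_pos"]); p[2]=.125; line_to(p,.1); return not hit
E
python3 - <<'E'
from h import *
print(pose(210,.125),solve_ik(*pose(210,.125)),solve_ik(*pose(153,.055)))
print(click()); print(read_state()["time_s"])
look("w2"); p=capture("top"); print(landmark_of(p,"red_dot")[:1])
E
```

```text
([np.float64(0.4883839158755057), np.float64(-0.034650386057603934), 0.125], [3.141592653589793, 0, np.float64(-1.4311699866353502)]) [-0.07083038  0.08104527 -0.3207057   1.16904536  0.         -1.78125305] [ 0.03731786  0.15596922 -0.39510868  1.01971843  0.         -0.67826713]
203 [-1.4 -0.1 -0.6] False
196 [-2.3  4.3  6.3] False
189 [-4.3 -3.6  7.7] False
182 [-3.  -2.5  8.3] False
175 [-3.9 -1.5  6.4] False
168 [-1.8 -1.3  5. ] False
161 [ 1.2 -0.1  6. ] False
153 [-0.6  0.5 -0.1] False
True
10.55
wheel_axis [([0.549, -0.0275, 0.0497], 0.6)]
front_lobe [([0.5019, -0.0036, 0.0514], 0.71)]
red_dot [([0.5406, 0.0017, 0.0621], 0.7)]
pointer [([0.5832, -0.0419, 0.0573], 0.62)]
[]
```

View pics/w2.png

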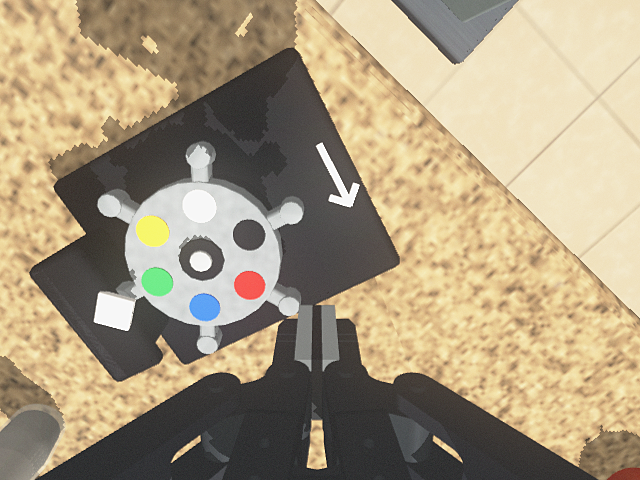

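The picture shows green clicked over to the pointer (green at 157,281, white pointer at 115,310) and the red dot one step before the pointer's left side, with forces low. I'll repeat the click and check before the last one.

```bash
python3 - <<'E'
from h import *
# raise a little first, go back above the entry gap
print(click()); look("w3"); print(read_state()["time_s"])
E
```

```text
203 [ 0.4  1.4 -0.2] False
196 [-1.6  3.   5.9] False
189 [-2.8 -2.7  6.3] False
182 [-3.3 -3.3  6.8] False
175 [-1.8 -2.2  5.2] False
168 [-0.8 -1.1  5.7] False
161 [ 2.2 -0.7  5. ] False
153 [-0.1  0.2 -0.5] False
True
wheel_axis [([0.5486, -0.0306, 0.0526], 0.62)]
front_lobe []
red_dot [([0.5676, -0.0084, 0.0621], 0.75)]
pointer [([0.5824, -0.0436, 0.0589], 0.71)]
16.8833
```

View pics/w3.png

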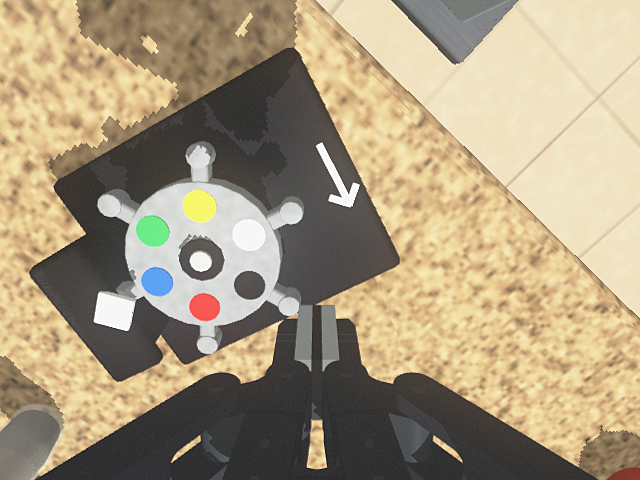

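Blue (157,281) is now at the pointer, in exactly the same settled spot as green was, and red (204,307) is next. One more click, then I'll retreat and look from above.

```bash
python3 - <<'E'
from h import *
print(click())
p=list(read_state()["ee_pos"]); p[2]=.24; line_to(p,.15)
goto([.5214,-.0159,.24],[np.pi,0,np.radians(158)])
look("w4"); print(read_state()["time_s"])
E
```

```text
203 [-0.3 -0.6 -0.7] False
196 [-0.8  3.5  5.5] False
189 [-2.7 -4.7  5.9] False
182 [-1.1 -3.8  6.6] False
175 [-1.4 -3.6  6.1] False
168 [-0.7 -3.4  4.7] False
161 [ 2.  -2.4  4.7] False
153 [ 3.1 -1.6  5.7] False
True
wheel_axis [([0.5455, -0.0309, 0.0509], 0.69)]
front_lobe [([0.4984, -0.0073, 0.0509], 0.77), ([0.5738, -0.0359, 0.0617], 0.29)]
red_dot [([0.5706, -0.0405, 0.0644], 0.63)]
pointer [([0.5818, -0.0415, 0.0557], 0.93)]
24.7583
```

View pics/w4.png

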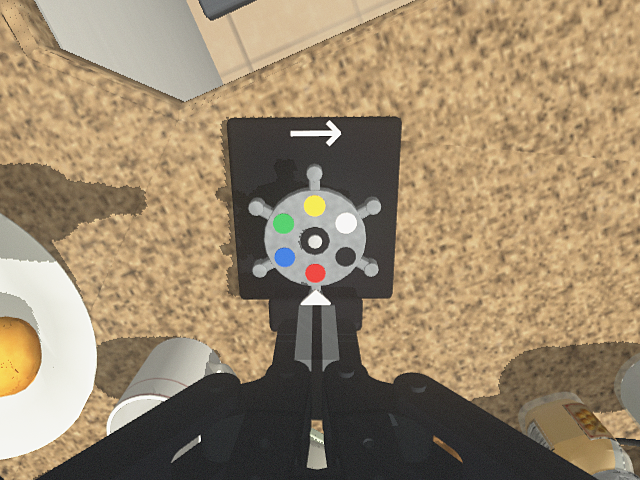

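Red (315,272) sits at the pointer (315,297), with the lobes in the same settled pattern as at the start. The hand is well above the marker and the mug hasn't moved.

```bash
python3 -c "
from plant import *
print(sign_off())"
```

```text
the job is handed in; nothing more can be done
None
```

I clicked the wheel three times, from yellow to red. The red dot is settled at the white pointer, the hand is clear above the marker, and the arm stayed clear of the tomato, garlic, fork and mug; the job is handed in at about 25 s.

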